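# Blank off the coolant pump's groove coupler

## Robot

A 6-joint arm with a two-finger parallel gripper is mounted at the origin on the work surface. World frame = base frame: x ahead of the robot, y to its left, z up, the work surface at z = 0. Lengths are in mm, angles in degrees, forces in N, time in s.
With the tool pointing down it reaches from about 300 to 850 mm from the base axis. Payload 4.2 kg.
Tool frame: the origin (TCP) lies on the mounting face of the last link; the fingertips stand 191 mm ahead of it and the grasp point (between the pads) lies 172 mm ahead of it; z points along the fingers, y is the direction in which the jaws open and shut (so a half turn about z gives the same grasp; the last joint's range is limited). The gripper opens to 91 mm and grips with 3 to 60 N. Pads are 32 mm wide; open, the fingers measure 118 mm over their backs; the gripper's body (76 mm by 178 mm) begins 60 mm behind the grasp point.
Start: joints at [69.328, 18.312, 89.639, -0, 72.044, -1.146], TCP at [192.185, 541.93, 404.776] pointing down, gripper open.
Joint ranges: [-177.97, 177.97], [-48.28, 115.42], [12.27, 149.76], [-77.06, 257.06], [2.81, 150.46], [-146.56, 146.56]. Speed limits (degrees/s): [147.25, 147.25, 180, 180, 180, 180].

## Interface

Orientations are given as [roll, pitch, yaw] about the fixed x, y, z axes, in that order (R = Rz(yaw) Ry(pitch) Rx(roll)).
In Python, from workcell import env gives the robot as it stands.
- The arm moves only by the shell command python3 -m handwheel 'ROWS' [FORCE]. ROWS is JSON, a list of rows, each an object with "gripper": the opening in per cent of the stroke, from 0 (shut) to 100 (fully open); "travel": the shift along the tool's x, y, z in m, a list of three; "twist": the turn about the tool's z in rad. In form: [{"gripper": gripper, "travel": [x, y, z], "twist": twist}, ...]. A call has 1 to 5 rows; each row shifts and turns the commanded pose from where the row before left it, along the tool's axes as they then stand; what a row does not reach is not made up. A row lasts 1/12 s, in which the tool goes at most 41.7 mm and 7.16 degrees, less where a joint would pass 70% of its speed; a pose out of reach is approached as far as the arm can. A call with a gripper value outside its range is refused whole. The fingers move at their own pace and stop on an object; FORCE is the grip in N (left out, the last holds). Time passes only in rows, so rows that do not move let the fingers close. It gives the time, the measured TCP pose, the force and the opening at its end, in the units of the state.
- env.state(): the state, without advancing time (a new reading comes with each control period).
- env.grab_frame(name): name is "scene" or "top" or "wrist"; returns a dict with "frame" (420x560x3 uint8, red, green, blue), "intrinsics" (3x3 intrinsics, pixels), "extrinsics" (4x4, takes a point from camera to world coordinates). Camera axes: x right, y down, z forward; pixel columns grow to the right and rows downward; lengths in mm; the calibration is good to about 2 mm. A picture is of the moment at which its call begins. There is no depth.
- env.job_done(): hands the job in, once; it reports no verdict.
Trained networks look in the newest picture that a camera, given by its name, has taken for a name from the list of things; names that differ only in an ending like _2 or _b are one class to them, and where a whole thing is asked for, a point or a joint stands for the part that bears it (a point fixed in the world has none). Each returns a list of dicts, best first, with "confidence" (0 to 1); they miss things now and then, are a little off and sometimes report something else, mostly with a low value. They report only what shows in the picture. A call takes as long as a camera call. They do not tell look-alikes from the thing itself.
- env.trace(camera, thing): "pixels" (420x560 bool, what is visible of it) and "uv" ([column, row] in pixels, amid what is visible of it).
- env.pinpoint(camera, thing): "uv" ([column, row] in pixels: a listed point, or the origin of a listed thing).
The state is a dict: "time_s": time; "qpos": joint angles; "qvel": joint speeds; "effort": joint torques, N m; "ee_pos": TCP position; "ee_rot": TCP orientation; "force": force on the tool from outside, world axes, zero at the start; "torque": the same for the moment, N m; "gripper_width": finger opening in mm.
Only numpy, scipy, OpenCV 4.12 (cv2) and the standard library are available. Lean on these libraries where they do the work, as an engineer would, in place of code of your own. Each camera call takes 0.05 s, during which the arm holds its last target. There are 200 camera calls.

## Task

The hose is off the coolant pump and grit must be kept out of it: set the orange grooved plug into the open coupler on top of the pump, then swing the coupler's two brass cam arms down together until both lie fully home against its sides and lock the plug. Neither arm may be driven home while the other still sticks out, and leave the other things on the bench where they are.

Things in the scene. Friction and masses are not known exactly. Their poses are not given: they have to be found in the camera images.
- pump: Blue coolant pump on the bench, a grey groove coupler, mouth up, on its upright discharge. Origin on the bench under the coupler's axis; y to the left cam arm, z up, motor 25 to 220 mm out on the +x side (98 mm wide, highest 145 mm); suction elbow on -x to 92 mm out, under 93 mm high. The 100 mm wide casing under the coupler is 116 mm high; beside the coupler (+y, -y) above it all is free.
- coupler_mouth (a point): Centre of the coupler's round mouth at its rim, 206 mm above the bench; axes as the pump's. Bore 39 mm across, its rim chamfered to 43 mm (52 mm outside). On its bottom lies a springy rubber gasket: set in, the plug's underside rests 29 to 30 mm below the rim (flange about 3 mm above the rim); the closed cams hold it pressed about 30.5 mm below.
- plug: Orange plastic plug, about 0.11 kg, upright on its nose. Origin at the centre of its underside, z up. Nose 36 mm across with chamfered foot, 0 to 15 mm up; groove 27 mm across, 15 to 29 mm; flange 44 mm across, 33 to 37 mm; grip rib on top, 37 to 57 mm up, 40 mm long along the plug's x, 12 mm thick along its y. Any yaw will do in the coupler.
- cam_arm_left (a joint): Angle (rad) of the brass cam arm on the pump's +y side: 0 = straight down, fully home against the coupler; 1.57 = straight out to the side; more = raised (stop at 2.4). A light friction hinge that stays where it is left; in about the last 0.6 rad the cam lobe also works into the plug's groove (several N at the arm).
- cam_arm_right (a joint): The same for the cam arm on the pump's -y side: 0 = home, 1.57 = straight out, more = raised.
- cam_arm_left_pin (a point): Hinge pin of the left arm, 25 mm from the coupler's axis on +y, 200 mm above the bench; hinge axis along the pump's x. The arm is 12 mm wide (along x), 8 mm thick, straight for 60 mm from the pin, then a finger tab kicked outward, 75 mm from the pin in all, with a thin ring. At home its outer face is 32 mm from the coupler's axis (64 mm over both arms), the tab's tip 38 mm.
- cam_arm_right_pin (a point): Hinge pin of the right arm, 25 mm from the coupler's axis on the -y side; otherwise as the left.
- cam_arm_left_tip (a point): Tip of the left arm's finger tab, 75 mm from the pin.
- cam_arm_right_tip (a point): Tip of the right arm's finger tab, 75 mm from the pin.
- hose_tail: Bystander: steel hose-tail adapter, standing on its nose, 48 mm across, 112 mm tall. Origin under its centre.
- tumbler: Bystander: clear glass tumbler, 72 mm across, 88 mm tall. Origin under its centre.
- vase: Bystander: amber cut-glass vase, 114 mm across, 180 mm tall. Origin under its centre.
- cutting_wheel: Bystander: cutting wheel lying flat, 156 mm across, 18 mm high. Origin under its centre.
- dressing_stone: Bystander: pale dressing stone, 150 x 45 x 26 mm. Origin under its centre.
- spanner: Bystander: steel spanner, 200 mm long, lying flat. Origin near its middle.
- brush: Bystander: brush, 200 mm long, lying flat. Origin near its middle.
Things that resemble listed ones, but are neither listed nor needed, are in the scene too. Several things have the shape of the plug; the one meant has the colours described above.

How it is judged (in metres and radians):
On the way:
1. the plug sits upright in the coupler, its underside at least 26 mm below the rim (z of plug in the frame of coupler_mouth below -0.026 m and horizontal distance between plug and coupler_mouth below 0.005 m and angle between plug's own z axis and vertical below 0.12 rad), for 0.2 s.
At the end, for the whole second after the job is handed in: Both cam arms are within 0.12 rad (7 degrees) of fully home, and the plug is at rest in the coupler: its underside at least 29 mm below the rim, within 4 mm of the coupler's axis and upright within 0.08 rad (value of joint each of cam_arm_left, cam_arm_right below 0.12 rad and z of plug in the frame of coupler_mouth below -0.029 m and horizontal distance between plug and coupler_mouth below 0.004 m and angle between plug's own z axis and vertical below 0.08 rad and linear speed of plug below 0.02 m/s); the robot touches nothing.
It fails at once if one cam arm is driven home (below 0.35 rad) while the other still sticks out (above 1.0 rad) ((value of joint cam_arm_left below 0.35 rad and value of joint cam_arm_right above 1 rad) or (value of joint cam_arm_right below 0.35 rad and value of joint cam_arm_left above 1 rad)).
It fails at once if a bystander is moved by more than 40 mm (distance of any of hose_tail, tumbler, vase, cutting_wheel, dressing_stone, spanner, brush from where it was at the start of the episode above 0.04 m).
It fails at once if the hose tail, tumbler or vase is tipped over (angle between any of hose_tail, tumbler, vase's own z axis and vertical above 0.5 rad).
It also fails if it takes over 51 s, if anything falls off the work surface, if the arm or the gripper's body presses on something with over 40 N, if the wrist force passes 120 N, or if a joint passes its speed limit or range.

## Working session

There is one attempt and no reset: what is moved stays moved. The work goes in short steps, Python scripts to look and compute and a shell command to move; the robot and the scene stay as the last step left them, time stands still between calls to the robot, and variables do not carry over. Pictures are saved under pics/ and viewed, about 8 in all and at most 12, crops included, and the job is handed in when it is done.

```bash
mkdir -p pics; ls; python3 - <<'E'
from workcell import env
import cv2
for n in ("scene","top"):
    f=env.grab_frame(n); cv2.imwrite(f"pics/{n}0.png",cv2.cvtColor(f["frame"],cv2.COLOR_RGB2BGR))
    print(n,f["intrinsics"],f["extrinsics"])
    for t in ("plug","coupler_mouth","cam_arm_left_tip","cam_arm_right_tip","cam_arm_left_pin","cam_arm_right_pin","pump"):
        print(t,[(round(d["confidence"],2),[round(float(x)) for x in d["uv"]]) for d in env.pinpoint(n,t)])
s=env.state();print(s)
E
```

```text
pics
scene [[434.68450654   0.         285.82410956]
 [  0.         434.68450654 219.18215229]
 [  0.           0.           1.        ]] [[ 7.97980138e-01  4.23264328e-01 -4.29039635e-01  1.03163913e+03]
 [ 6.02546344e-01 -5.75493371e-01  5.52942387e-01 -6.46976352e+02]
 [-1.28686779e-02 -6.99753305e-01 -7.14268653e-01  1.03428173e+03]
 [ 0.00000000e+00  0.00000000e+00  0.00000000e+00  1.00000000e+00]]
plug [(0.8, [166, 293]), (0.64, [191, 303]), (0.49, [184, 272])]
coupler_mouth [(0.89, [287, 222]), (0.48, [396, 227])]
cam_arm_left_tip [(0.65, [320, 205]), (0.45, [137, 332])]
cam_arm_right_tip [(0.63, [254, 227])]
cam_arm_left_pin [(0.72, [296, 220])]
cam_arm_right_pin [(0.48, [280, 228]), (0.43, [137, 333])]
pump [(0.83, [289, 272])]
top [[409.74516437   0.         277.68139619]
 [  0.         409.74516437 205.18126531]
 [  0.           0.           1.        ]] [[-9.37828249e-03 -9.86585307e-01  1.62976933e-01  2.72027824e+02]
 [-9.99945014e-01  8.48799888e-03 -6.15812200e-03  3.24850320e+01]
 [ 4.69216466e-03 -1.63025724e-01 -9.86610661e-01  1.52470033e+03]
 [ 0.00000000e+00  0.
[... 355 characters left out ...]
192])]
pump [(0.77, [290, 201]), (0.54, [206, 227])]
{'time_s': 0.8, 'qpos': array([ 6.93262960e+01,  1.83100523e+01,  8.96382876e+01, -8.97686736e-04,
        7.20442078e+01, -1.14532172e+00]), 'qvel': array([ 0.02888126, -0.00514768, -0.01252346,  0.03819534,  0.04671674,
        0.04780724]), 'effort': array([ 1.29795953e-03, -4.12299693e+01, -2.32212603e+01,  7.25522242e-02,
        3.75997229e-02,  4.79911833e-06]), 'ee_pos': array([192.20102851, 541.91971369, 404.79929985]), 'ee_rot': array([1.79992566e+02, 1.00278758e-03, 1.60471894e+02]), 'force': array([0.14414055, 0.56493771, 0.03890941]), 'torque': array([ 0.02139499,  0.02062655, -0.05344234]), 'gripper_width': 91.00664656141082}
```

View pics/scene0.png

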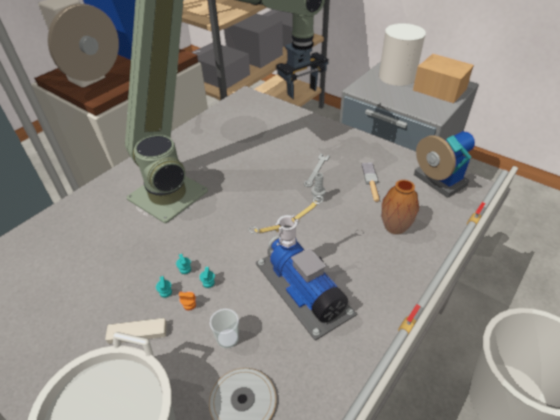

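View pics/top0.png

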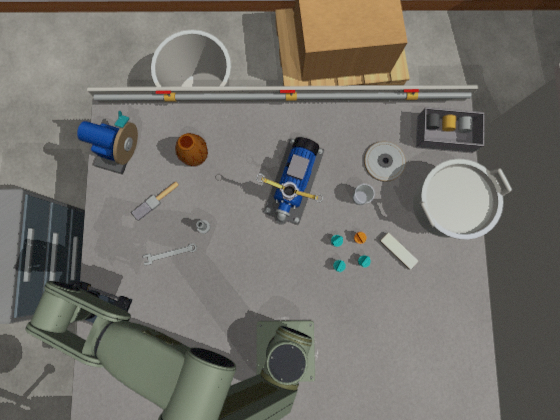

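Orange plug: scene (188,300), top (360,237). Look-alikes in teal: scene (164,287), (183,263), (207,275); top (337,240), (340,266), (364,261). Pump coupler: scene (287,222), top (289,190), arms raised or sticking out. I'll check my choice in a crop and triangulate.

```bash
cat > h.py <<'E'
from workcell import env
import numpy as np, cv2
from scipy.spatial.transform import Rotation as R
def proj(f,P):
    E=f["extrinsics"]; c=(np.asarray(P,float)-E[:3,3])@E[:3,:3]; q=c@f["intrinsics"].T; return q[...,:2]/q[...,2:]
def ray(f,uv):
    E=f["extrinsics"]; d=E[:3,:3]@np.linalg.inv(f["intrinsics"])@[*uv,1]; return E[:3,3],d/np.linalg.norm(d)
def atz(f,uv,z):
    o,d=ray(f,uv); return o+d*(z-o[2])/d[2]
def tri(fs,uvs):
    A=np.zeros((3,3));b=np.zeros(3)
    for f,u in zip(fs,uvs):
        o,d=ray(f,u);M=np.eye(3)-np.outer(d,d);A+=M;b+=M@o
    p=np.linalg.solve(A,b); return p.round(1),[(proj(f,p)-u).round(1) for f,u in zip(fs,uvs)]
def crop(f,c,h,k,name):
    x,y=map(int,c);im=cv2.cvtColor(f["frame"],cv2.COLOR_RGB2BGR)[max(0,y-h):y+h,max(0,x-h):x+h]
    im=cv2.resize(im,None,fx=k,fy=k,interpolation=cv2.INTER_CUBIC)
    if name: cv2.imwrite(name,im)
    return im
def orange(f):
    hsv=cv2.cvtColor(f["frame"],cv2.COLOR_RGB2HSV); return cv2.inRange(hsv,(5,190,150),(18,255,255))
E
python3 - <<'E'
from h import *
s=env.grab_frame("scene");t=env.grab_frame("top")
ims=[crop(s,(188,299),35,5,None),crop(t,(360,237),35,5,None),crop(s,(287,222),35,5,None),crop(t,(289,190),35,5,None)]
cv2.imwrite("pics/c1.png",np.vstack([np.hstack(ims[:2]),np.hstack(ims[2:])])[:, :])
for f,c in ((s,(188,299)),(t,(360,237))):
    m=orange(f)
    n,l,st,ce=cv2.connectedComponentsWithStats(m); 
    for i in range(1,n):
        if abs(ce[i]-c).max()<20 and st[i][4]>5: print(st[i],ce[i])
print("mouth",tri([s,t],[(287,222),(287.5,187.5)]))
print("plug@0..",atz(t,(360,237),57),atz(s,(188,299),30))
print("arms L",tri([s,t],[(320,205),(263,180)]),"R",tri([s,t],[(254,229),(318,197)]))
E
```

```text
[181 294  13  15 144] [187.79861111 300.10416667]
[355 232  11  11  69] [360.46376812 237.28985507]
mouth (array([545.8, -10.8, 207.4]), [array([ 1.2, -0.2]), array([0.7, 0.7])])
plug@0.. [ 396.2262489  -270.94088771   57.        ] [ 396.8042166  -274.29349339   30.        ]
arms L (array([578. ,  76.9, 217.2]), [array([-2.9,  0.6]), array([-1.6, -1.9])]) R (array([ 509.7, -104.9,  237.6]), [array([ 0.2, -0. ]), array([0.1, 0.1])])
```

View pics/c1.png

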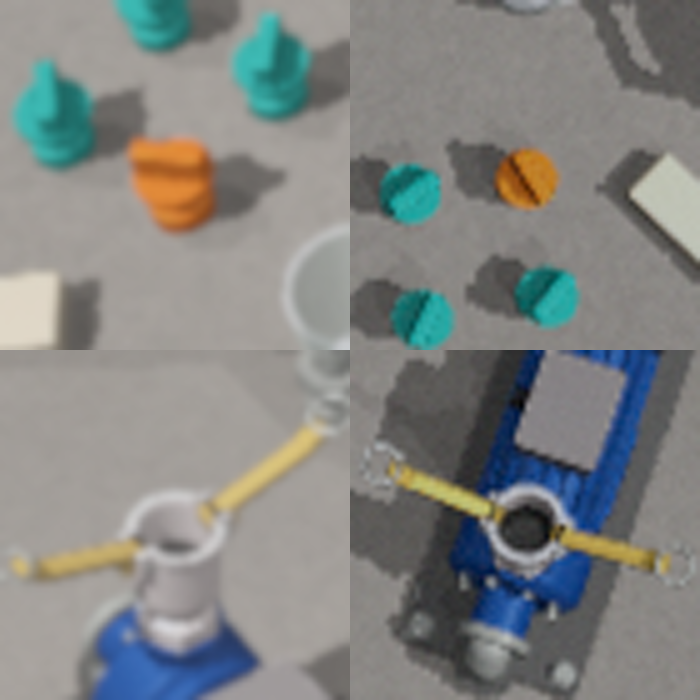

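```bash
H="python3 -m handwheel"
$H '[{"gripper":50,"travel":[0,0,0],"twist":0.125},{"gripper":50,"travel":[0,0,0],"twist":0.125},{"gripper":50,"travel":[0,0,0],"twist":0.125},{"gripper":50,"travel":[0,0,0],"twist":0.125},{"gripper":50,"travel":[0,0,0],"twist":0.125}]' 20
$H '[{"gripper":50,"travel":[0,0,0],"twist":0.125},{"gripper":50,"travel":[0,0,0],"twist":0.125},{"gripper":50,"travel":[0,0,0],"twist":0.125},{"gripper":50,"travel":[0,0,0],"twist":0.125},{"gripper":50,"travel":[0,0,0],"twist":0.125}]' >/dev/null
$H '[{"gripper":50,"travel":[0,0,0],"twist":0.125},{"gripper":50,"travel":[0,0,0],"twist":0.125},{"gripper":50,"travel":[0,0,0],"twist":0.125},{"gripper":50,"travel":[0,0,0],"twist":0.125},{"gripper":50,"travel":[0,0,0],"twist":0.125}]' >/dev/null
$H '[{"gripper":50,"travel":[0,0,0],"twist":0.125},{"gripper":50,"travel":[0,0,0],"twist":0.125},{"gripper":50,"travel":[0,0,0],"twist":0.013}]'
$H '[{"gripper":50,"travel":[-0.009,0.0397,0],"twist":0},{"gripper":50,"travel":[-0.009,0.0397,0],"twist":0},{"gripper":50,"travel":[-0.009,0.0397,0],"twist":0},{"gripper":50,"travel":[-0.009,0.0397,0],"twist":0}]'
```

```text
time_s: 1.32
ee_pos: [192.2, 541.9, 404.8]
ee_rot: [180.0, -0.0, 124.3]
force: [0.3, -0.1, -0.8]
gripper_width: 60.9
time_s: 2.4
ee_pos: [192.2, 541.9, 404.8]
ee_rot: [-180.0, -0.0, 37.8]
force: [-0.8, -0.2, -0.3]
gripper_width: 45.6
time_s: 2.73
ee_pos: [261.7, 393.1, 404.7]
ee_rot: [180.0, -0.0, 38.2]
force: [0.3, 0.1, 0.5]
gripper_width: 45.7
```

```bash
H="python3 -m handwheel"
$H '[{"gripper":50,"travel":[-0.009,0.0397,0],"twist":0},{"gripper":50,"travel":[-0.009,0.0397,0],"twist":0},{"gripper":50,"travel":[-0.009,0.0397,0],"twist":0},{"gripper":50,"travel":[-0.009,0.0397,0],"twist":0}]' >/dev/null
$H '[{"gripper":50,"travel":[-0.009,0.0397,0],"twist":0},{"gripper":50,"travel":[-0.009,0.0397,0],"twist":0},{"gripper":50,"travel":[-0.009,0.0397,0],"twist":0},{"gripper":50,"travel":[-0.009,0.0397,0],"twist":0}]'
$H '[{"gripper":50,"travel":[-0.0232,0.029,0],"twist":0},{"gripper":50,"travel":[-0.0232,0.029,0],"twist":0},{"gripper":50,"travel":[-0.0232,0.029,0],"twist":0},{"gripper":50,"travel":[-0.0232,0.029,0],"twist":0},{"gripper":50,"travel":[-0.0232,0.029,0],"twist":0}]'
$H '[{"gripper":50,"travel":[-0.0232,0.029,0],"twist":0},{"gripper":50,"travel":[-0.0232,0.029,0],"twist":0},{"gripper":50,"travel":[-0.0232,0.029,0],"twist":0},{"gripper":50,"travel":[-0.0232,0.029,0],"twist":0},{"gripper":50,"travel":[0,0,0],"twist":0}]'
python3 - <<'E'
from h import *
f=env.grab_frame("wrist");cv2.imwrite("pics/w1.png",cv2.cvtColor(f["frame"],cv2.COLOR_RGB2BGR))
print(env.state()["time_s"],env.state()["ee_pos"],env.state()["ee_rot"])
m=orange(f);n,l,st,ce=cv2.connectedComponentsWithStats(m);i=1+st[1:,4].argmax();print(st[i],ce[i]);print(atz(f,ce[i],45))
for d in env.pinpoint("wrist","plug"):print(d["confidence"],d["uv"],atz(f,d["uv"],0))
E
```

```text
time_s: 3.4
ee_pos: [400.4, 98.0, 405.2]
ee_rot: [180.0, -0.1, 38.2]
force: [1.5, 1.0, -0.2]
gripper_width: 45.5
time_s: 3.82
ee_pos: [397.4, -87.5, 405.0]
ee_rot: [180.0, -0.0, 38.1]
force: [0.4, 0.1, 0.9]
gripper_width: 45.3
time_s: 4.23
ee_pos: [396.2, -239.3, 404.8]
ee_rot: [179.8, 0.1, 37.8]
force: [0.2, 0.6, -0.6]
gripper_width: 45.6
4.2833 [ 396.06329181 -236.97166283  404.60969144] [1.79970231e+02 5.25434107e-03 3.78385831e+01]
[296 192   9   8  20] [299.75 194.35]
[ 413.29179341 -262.25678838   45.        ]
0.96 [238.4, 172.8] [ 381.92167982 -190.00709134    0.        ]
0.95 [206.3, 224.0] [ 299.32554748 -196.61405997    0.        ]
0.65 [296.3, 200.3] [ 399.51935037 -272.21202962    0.        ]
0.46 [263.7, 256.5] [ 309.33803917 -286.5205691     0.        ]
```

View pics/w1.png

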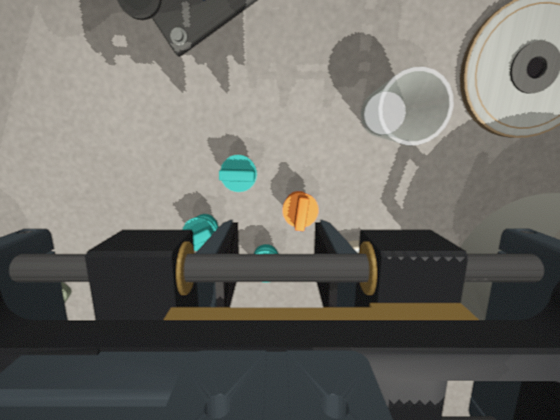

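```bash
python3 - <<'E'
from h import *
f=env.grab_frame("wrist");crop(f,(300,210),30,10,"pics/w2.png")
p=f["frame"][185:235,275:330];hsv=cv2.cvtColor(p,cv2.COLOR_RGB2HSV)
m=cv2.inRange(hsv,(4,120,100),(22,255,255));q=cv2.findNonZero(m);c,r=cv2.minEnclosingCircle(q);print("circ",np.add(c,(275,185)),r)
V=hsv[...,2][m>0];t,b=cv2.threshold(V,0,255,cv2.THRESH_OTSU);print("otsu",t)
mb=((hsv[...,2]>t)&(m>0)).astype(np.uint8);R_=cv2.minAreaRect(cv2.findNonZero(mb));print(R_)
for z in (35,):print("flange",atz(f,np.add(c,(275,185)),z))
bx=cv2.boxPoints(R_)+(275,185);W=[atz(f,x,57)[:2] for x in bx];print(np.round(W,1),np.mean(W,0))
E
```

```text
circ [303. 213.] 20.223848342895508
otsu 199.0
((29.250001907348633, 26.749998092651367), (33.941123962402344, 34.64822769165039), 45.0)
flange [ 395.98778365 -276.04190293   35.        ]
[[ 384.1 -249.5]
 [ 423.2 -253.6]
 [ 418.5 -292.6]
 [ 378.6 -289.2]] [ 401.08688576 -271.22895822]
```

View pics/w2.png

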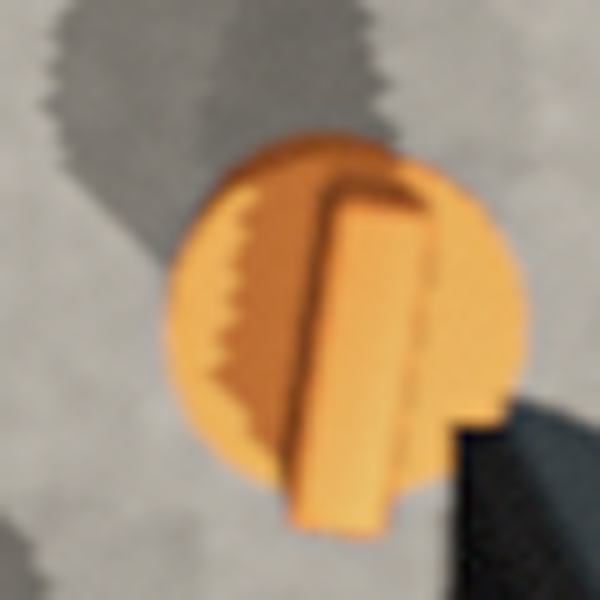

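```bash
python3 - <<'E'
from h import *
f=env.grab_frame("wrist");s=env.state()
a=atz(f,(308.35,200.25),57);b=atz(f,(304.05,233),57);c=(a+b)/2
print(a,b,c,np.linalg.norm(a-b),"rib deg",np.degrees(np.arctan2(*(a-b)[1::-1])))
print("flange",atz(f,(304.6,211.8),37))
Rm=R.from_euler("xyz",s["ee_rot"],degrees=True).as_matrix();print(s["ee_rot"],"tool d",Rm.T@(np.r_[c[:2],0]-np.r_[s["ee_pos"][:2],0]))
E
```

```text
[ 414.55294134 -265.05944238   57.        ] [ 381.49957386 -285.85770667   57.        ] [ 398.0262576  -275.45857452   57.        ] 39.0524378087541 rib deg 32.179450701720214
flange [ 398.66536098 -275.00446529   37.        ]
[-1.79950150e+02 -1.53178468e-02  3.80599262e+01] tool d [-24.22804171  34.1160688   -0.03616009]
```

```bash
H="python3 -m handwheel"
$H '[{"gripper":50,"travel":[-0.0121,0.017,0],"twist":0},{"gripper":50,"travel":[-0.0121,0.0171,0],"twist":0},{"gripper":50,"travel":[0,0,0.035],"twist":0.102},{"gripper":50,"travel":[0,0,0.035],"twist":0},{"gripper":50,"travel":[0,0,0],"twist":0}]'
$H '[{"gripper":50,"travel":[0,0,0.035],"twist":0},{"gripper":50,"travel":[0,0,0.03],"twist":0},{"gripper":50,"travel":[0,0,0.0],"twist":0}]'
python3 - <<'E'
from h import *
s=env.state();print(s["ee_pos"],s["ee_rot"],s["gripper_width"])
f=env.grab_frame("wrist");cv2.imwrite("pics/w3.png",cv2.cvtColor(f["frame"],cv2.COLOR_RGB2BGR))
E
```

```text
time_s: 4.85
ee_pos: [396.5, -273.5, 329.6]
ee_rot: [-179.3, 0.3, 32.3]
force: [-0.0, 0.4, -1.0]
gripper_width: 45.6
time_s: 5.1
ee_pos: [397.2, -273.9, 266.8]
ee_rot: [-179.5, 0.2, 32.3]
force: [0.0, 1.0, -0.5]
gripper_width: 45.6
[ 397.17613134 -273.94169442  266.78405568] [-179.50465326    0.18462219   32.3003668 ] 45.634510502960495
```

View pics/w3.png

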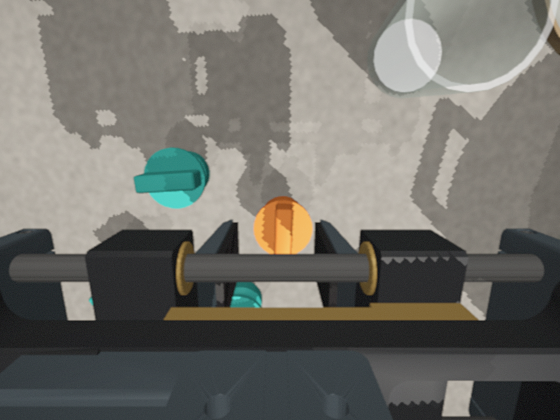

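The rib stands upright in the picture at column ~284, midway between the fingertips (237 and 317). The jaws are lined up with it, so descend and grip.

```bash
H="python3 -m handwheel"
$H '[{"gripper":50,"travel":[0,0,0.018],"twist":0},{"gripper":50,"travel":[0,0,0.0177],"twist":0},{"gripper":50,"travel":[0,0,0],"twist":0},{"gripper":50,"travel":[0,0,0],"twist":0}]'
$H '[{"gripper":0,"travel":[0,0,0],"twist":0},{"gripper":0,"travel":[0,0,0],"twist":0},{"gripper":0,"travel":[0,0,0],"twist":0},{"gripper":0,"travel":[0,0,0],"twist":0},{"gripper":0,"travel":[0,0,0],"twist":0}]' 25
$H '[{"gripper":0,"travel":[0,0,0],"twist":0},{"gripper":0,"travel":[0,0,0],"twist":0},{"gripper":0,"travel":[0,0,0],"twist":0},{"gripper":0,"travel":[0,0,0],"twist":0}]'
```

```text
time_s: 5.48
ee_pos: [398.9, -276.0, 235.8]
ee_rot: [179.9, -0.0, 32.2]
force: [0.9, 0.1, 0.5]
gripper_width: 45.5
time_s: 5.9
ee_pos: [398.2, -276.1, 234.5]
ee_rot: [180.0, -0.0, 32.1]
force: [0.6, -0.3, -0.4]
gripper_width: 15.2
time_s: 6.23
ee_pos: [398.3, -276.1, 234.3]
ee_rot: [180.0, -0.0, 32.1]
force: [0.5, 0.2, 5.2]
gripper_width: 12.2
```

```bash
H="python3 -m handwheel"
$H '[{"gripper":0,"travel":[0,0,-0.02],"twist":0},{"gripper":0,"travel":[0,0,-0.038],"twist":0},{"gripper":0,"travel":[0,0,-0.04],"twist":0},{"gripper":0,"travel":[0,0,-0.04],"twist":-0.11},{"gripper":0,"travel":[0,0,-0.04],"twist":-0.11}]'
$H '[{"gripper":0,"travel":[0,0,-0.04],"twist":-0.11},{"gripper":0,"travel":[0,0,-0.04],"twist":-0.11},{"gripper":0,"travel":[0,0,-0.03],"twist":-0.11},{"gripper":0,"travel":[0,0,0],"twist":-0.11},{"gripper":0,"travel":[0,0,0],"twist":0}]'
$H '[{"gripper":0,"travel":[0.0383,0.0081,0],"twist":0},{"gripper":0,"travel":[0.0383,0.0081,0],"twist":0},{"gripper":0,"travel":[0.0383,0.0081,0],"twist":0},{"gripper":0,"travel":[0.0383,0.0081,0],"twist":0},{"gripper":0,"travel":[0.0383,0.0081,0],"twist":0}]'
$H '[{"gripper":0,"travel":[0.0383,0.0081,0],"twist":0},{"gripper":0,"travel":[0,0,0],"twist":0},{"gripper":0,"travel":[0,0,0],"twist":0},{"gripper":0,"travel":[0,0,0],"twist":0}]'
python3 - <<'E'
from h import *
f=env.grab_frame("wrist");cv2.imwrite("pics/w4.png",cv2.cvtColor(f["frame"],cv2.COLOR_RGB2BGR))
s=env.state();print(s["time_s"],s["ee_pos"],s["ee_rot"],s["gripper_width"])
for t,z in (("coupler_mouth",206),("cam_arm_left_pin",200),("cam_arm_right_pin",200),("cam_arm_left_tip",220),("cam_arm_right_tip",220)):
  for d in env.pinpoint("wrist",t):print(t,round(d["confidence"],2),d["uv"],atz(f,d["uv"],z).round(1))
E
```

```text
time_s: 6.65
ee_pos: [397.6, -275.7, 413.2]
ee_rot: [-179.9, 0.0, 45.0]
force: [0.6, -1.6, -2.5]
gripper_width: 11.4
time_s: 7.07
ee_pos: [398.0, -276.0, 523.4]
ee_rot: [179.8, 0.0, 70.0]
force: [-0.5, 0.1, -2.3]
gripper_width: 11.6
time_s: 7.48
ee_pos: [502.3, -108.5, 519.9]
ee_rot: [-179.8, 0.0, 69.7]
force: [0.9, -0.2, -1.2]
gripper_width: 12.1
time_s: 7.82
ee_pos: [522.5, -77.0, 520.3]
ee_rot: [-179.8, 0.1, 69.9]
force: [-0.7, -0.4, -0.5]
gripper_width: 12.0
7.8667 [522.16635548 -77.56027219 520.83959403] [-1.79849176e+02  6.44490812e-02  6.98324221e+01] 11.95205404860314
coupler_mouth 0.62 [278.7, 137.3] [545.9 -16.8 206. ]
cam_arm_left_pin 0.55 [273.5, 107.0] [550.9  11.5 200. ]
cam_arm_right_pin 0.76 [274.2, 163.5] [532.9 -39.3 200. ]
cam_arm_left_tip 0.75 [275.7, 17.3] [576.9  76.3 220. ]
cam_arm_right_tip 0.72 [421.6, 297.8] [ 630.6 -221.8  220. ]
```

View pics/w4.png

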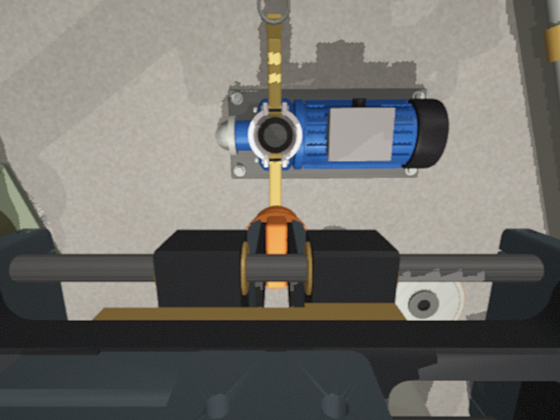

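```bash
python3 - <<'E'
from h import *
f=env.grab_frame("wrist");crop(f,(275,135),35,10,"pics/w5.png")
hsv=cv2.cvtColor(f["frame"],cv2.COLOR_RGB2HSV)[100:170,240:310]
for uv in ((275.3,134.5),):print(atz(f,uv,206))
m=((hsv[...,1]<40)&(hsv[...,2]>185)).astype(np.uint8);n,l,st,ce=cv2.connectedComponentsWithStats(m);i=1+st[1:,4].argmax()
h=cv2.convexHull(np.argwhere(l==i)[:,::-1].astype(np.int32));print(st[i],np.add(cv2.fitEllipse(h)[0],(240,100)),cv2.fitEllipse(h)[1:])
E
```

```text
[544.63079992 -13.97722405 206.        ]
[  7  16  21  51 294] [258.5402565  140.98609543] ((20.567203521728516, 50.05714416503906), 167.56781005859375)
```

View pics/w5.png

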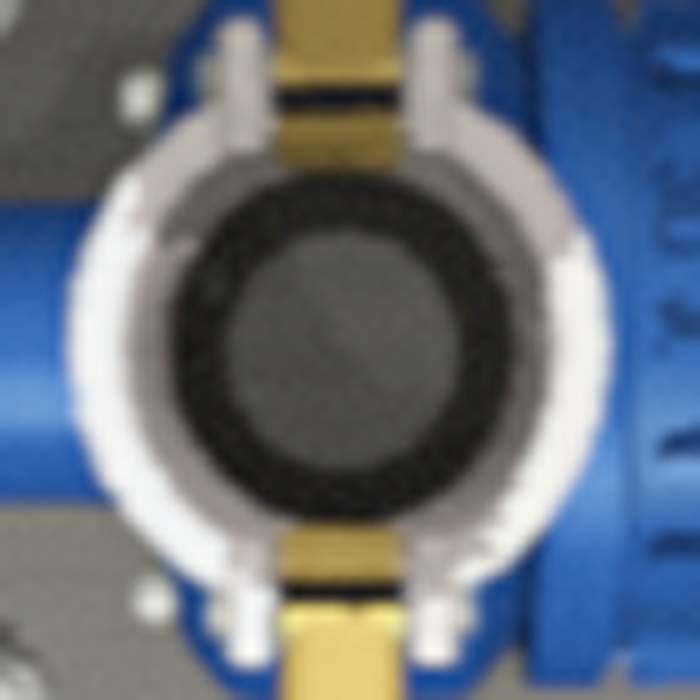

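```bash
python3 - <<'E'
from h import *
f=env.grab_frame("wrist");t=env.grab_frame("top");c=env.grab_frame("scene");s=env.state()
P=atz(f,(273.65,133.8),205);print(P)
L=atz(f,(273.65,133.8-54/2),205)-atz(f,(273.65,133.8+27),205);print(L,np.degrees(np.arctan2(L[1],L[0])), "scale mm/54px",np.linalg.norm(L))
Rm=R.from_euler("xyz",s["ee_rot"],degrees=True).as_matrix();print(s["ee_pos"],s["ee_rot"],"tool d",Rm.T@np.r_[P[:2]-s["ee_pos"][:2],0])
print("top proj",proj(t,[*P[:2],206]),"scene",proj(c,[*P[:2],206]))
print("plug at wrist px",proj(f,np.r_[s["ee_pos"][:2],s["ee_pos"][2]-234.3+57]))
E
```

```text
[543.44806033 -12.64159568 205.        ]
[17.60229823 47.75103047  0.        ] 69.76477363793569 scale mm/54px 50.8920604166365
[522.36471255 -77.21231678 522.18047929] [ 1.79982583e+02 -9.26060871e-03  6.99008609e+01] tool d [ 6.78835249e+01 -2.39008684e+00  1.02453386e-02]
top proj [288.76311987 188.98698972] scene [287.0725896  222.16487308]
plug at wrist px [276.2802352  256.16180628]
```

```bash
H="python3 -m handwheel"
$H '[{"gripper":0,"travel":[0.0337,-0.0013,0],"twist":0},{"gripper":0,"travel":[0.0338,-0.0013,0],"twist":0},{"gripper":0,"travel":[0,0,0],"twist":0},{"gripper":0,"travel":[0,0,0.036],"twist":0},{"gripper":0,"travel":[0,0,0.034],"twist":0}]' 30
$H '[{"gripper":0,"travel":[0,0,0],"twist":0},{"gripper":0,"travel":[0,0,0],"twist":0},{"gripper":0,"travel":[0,0,0],"twist":0},{"gripper":0,"travel":[0,0,0],"twist":0}]'
python3 - <<'E'
from h import *
c=env.grab_frame("scene");f=env.grab_frame("wrist");s=env.state();print(s["ee_pos"],s["ee_rot"],s["force"])
a=crop(c,(287,215),35,8,None);b=crop(f,(278,230),35,8,None)
p=s["ee_pos"]-[0,0,234.3]
for z in (0,37):
  q=(proj(c,p+[0,0,z])-(252,180))*8;cv2.circle(a,tuple(int(v) for v in q),3,(0,255,0),-1)
q=(proj(c,[543.2,-12.9,206])-(252,180))*8;cv2.circle(a,tuple(int(v) for v in q),3,(255,0,255),-1)
cv2.imwrite("pics/s6.png",a)
E
```

```text
time_s: 8.73
ee_pos: [543.5, -12.1, 453.0]
ee_rot: [179.7, -0.1, 70.0]
force: [0.3, 0.6, -2.2]
gripper_width: 11.9
time_s: 9.07
ee_pos: [543.8, -12.8, 454.7]
ee_rot: [179.7, -0.1, 69.9]
force: [0.1, -0.3, -0.5]
gripper_width: 11.9
[543.59733909 -12.76511834 454.25073363] [ 1.79767981e+02 -7.68870602e-02  6.99300323e+01] [-0.49589047 -0.26847453 -1.61968133]
```

View pics/s6.png

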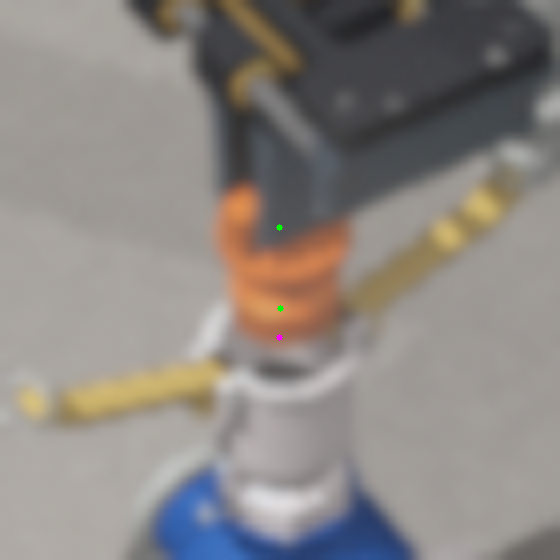

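Nose centred over the mouth (both at crop column ~285). Lower it slowly, watching the force.

```bash
H="python3 -m handwheel"
$H '[{"gripper":0,"travel":[0,0,0.004],"twist":0},{"gripper":0,"travel":[0,0,0.004],"twist":0},{"gripper":0,"travel":[0,0,0.004],"twist":0},{"gripper":0,"travel":[0,0,0.004],"twist":0},{"gripper":0,"travel":[0,0,0.0],"twist":0}]'
$H '[{"gripper":0,"travel":[0,0,0.003],"twist":0},{"gripper":0,"travel":[0,0,0.003],"twist":0},{"gripper":0,"travel":[0,0,0.002],"twist":0},{"gripper":0,"travel":[0,0,0],"twist":0},{"gripper":0,"travel":[0,0,0],"twist":0}]'
```

```text
time_s: 9.58
ee_pos: [543.1, -12.5, 434.8]
ee_rot: [-179.9, 0.0, 69.9]
force: [-1.0, 0.3, -1.7]
gripper_width: 11.9
time_s: 10.0
ee_pos: [543.3, -12.5, 427.9]
ee_rot: [-180.0, -0.0, 69.9]
force: [-0.5, -0.6, -1.4]
gripper_width: 11.9
```

```bash
H="python3 -m handwheel"
$H '[{"gripper":0,"travel":[0,0,0.004],"twist":0},{"gripper":0,"travel":[0,0,0.004],"twist":0},{"gripper":0,"travel":[0,0,0.003],"twist":0},{"gripper":0,"travel":[0,0,0.0],"twist":0},{"gripper":0,"travel":[0,0,0.0],"twist":0}]'
$H '[{"gripper":0,"travel":[0,0,0.003],"twist":0},{"gripper":0,"travel":[0,0,0.002],"twist":0},{"gripper":0,"travel":[0,0,0.0],"twist":0},{"gripper":0,"travel":[0,0,0],"twist":0},{"gripper":0,"travel":[0,0,0],"twist":0}]'
```

```text
time_s: 10.42
ee_pos: [543.2, -12.6, 416.7]
ee_rot: [-180.0, 0.0, 69.9]
force: [0.3, 0.4, -1.1]
gripper_width: 11.9
time_s: 10.83
ee_pos: [543.3, -12.6, 412.1]
ee_rot: [180.0, -0.0, 69.9]
force: [-0.7, -0.2, -2.0]
gripper_width: 11.8
```

```bash
H="python3 -m handwheel"
$H '[{"gripper":0,"travel":[0,0,0.001],"twist":0},{"gripper":0,"travel":[0,0,0.001],"twist":0},{"gripper":0,"travel":[0,0,0],"twist":0},{"gripper":0,"travel":[0,0,0],"twist":0}]'
$H '[{"gripper":0,"travel":[0,0,0.001],"twist":0},{"gripper":0,"travel":[0,0,0],"twist":0},{"gripper":0,"travel":[0,0,0],"twist":0}]'
```

```text
time_s: 11.17
ee_pos: [543.3, -12.5, 410.3]
ee_rot: [180.0, -0.0, 69.9]
force: [-0.2, 0.2, -0.3]
gripper_width: 11.7
time_s: 11.42
ee_pos: [543.2, -12.5, 410.2]
ee_rot: [179.9, -0.0, 69.9]
force: [-0.9, 0.8, 5.8]
gripper_width: 11.6
```

```bash
H="python3 -m handwheel"
$H '[{"gripper":40,"travel":[0,0,0],"twist":0},{"gripper":40,"travel":[0,0,0],"twist":0},{"gripper":40,"travel":[0,0,0],"twist":0},{"gripper":40,"travel":[0,0,0],"twist":0},{"gripper":40,"travel":[0,0,-0.01],"twist":0}]'
$H '[{"gripper":40,"travel":[0,0,-0.03],"twist":0},{"gripper":40,"travel":[0,0,-0.03],"twist":0},{"gripper":40,"travel":[0,0,-0.03],"twist":-0.12},{"gripper":100,"travel":[0,0,-0.01],"twist":-0.12},{"gripper":100,"travel":[0,0,0],"twist":-0.12}]'
$H '[{"gripper":100,"travel":[0,0,0],"twist":-0.12},{"gripper":100,"travel":[0,0,0],"twist":-0.12},{"gripper":100,"travel":[0,0,0],"twist":-0.12},{"gripper":100,"travel":[0,0,0],"twist":-0.12},{"gripper":100,"travel":[0,0,0],"twist":-0.12}]'
$H '[{"gripper":100,"travel":[0,0,0],"twist":-0.12},{"gripper":100,"travel":[0,0,0],"twist":-0.12},{"gripper":100,"travel":[0,0,0],"twist":-0.12},{"gripper":100,"travel":[0,0,0],"twist":-0.12},{"gripper":100,"travel":[0,0,0],"twist":-0.12}]'
$H '[{"gripper":100,"travel":[0,0,0],"twist":0},{"gripper":100,"travel":[0,0,0],"twist":0}]'
python3 - <<'E'
from h import *
c=env.grab_frame("scene");f=env.grab_frame("wrist");s=env.state();print(s["ee_pos"],s["ee_rot"],s["gripper_width"])
a=crop(c,(287,215),50,6,None);b=cv2.resize(cv2.cvtColor(f["frame"],cv2.COLOR_RGB2BGR)[0:300],None,fx=.8,fy=.8)
H=600;o=np.zeros((600,600+0,3),np.uint8)
cv2.imwrite("pics/s7.png",np.vstack([cv2.resize(a,(448,448))[130:448],b]))
for uv in env.pinpoint("wrist","cam_arm_left_tip")+env.pinpoint("wrist","cam_arm_right_tip"):print(uv)
E
```

```text
time_s: 11.83
ee_pos: [542.9, -12.5, 417.3]
ee_rot: [-179.7, 0.1, 69.9]
force: [-0.5, -0.3, 0.4]
gripper_width: 36.2
time_s: 12.25
ee_pos: [543.3, -12.5, 523.7]
ee_rot: [179.5, 0.0, 90.9]
force: [0.9, 0.7, -0.6]
gripper_width: 47.3
time_s: 12.67
ee_pos: [543.2, -12.6, 519.8]
ee_rot: [180.0, 0.0, 125.3]
force: [0.1, 0.7, -0.5]
gripper_width: 80.4
time_s: 13.08
ee_pos: [543.2, -12.6, 519.7]
ee_rot: [180.0, 0.0, 159.7]
force: [0.6, 0.4, 0.3]
gripper_width: 91.8
time_s: 13.25
ee_pos: [543.2, -12.5, 519.5]
ee_rot: [180.0, 0.0, 159.2]
force: [-0.1, -0.7, -0.3]
gripper_width: 91.4
[543.21603919 -12.56243781 519.34836257] [1.79985581e+02 1.67301171e-02 1.59191531e+02] 91.04506884805286
{'uv': [379.2, 207.5], 'confidence': 0.82}
{'uv': [171.6, 211.0], 'confidence': 0.89}
```

View pics/s7.png

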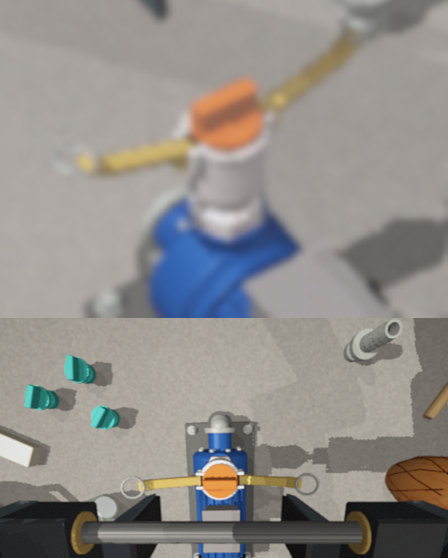

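Plug is seated upright (orange disc on the rim), both arms still sticking out. Now descend with the jaws wide along the arms, pushing both down symmetrically.

```bash
H="python3 -m handwheel"
$H '[{"gripper":100,"travel":[0,0,0.025],"twist":-0.01},{"gripper":100,"travel":[0,0,0.03],"twist":0},{"gripper":100,"travel":[0,0,0.03],"twist":0},{"gripper":100,"travel":[0,0,0.015],"twist":0},{"gripper":100,"travel":[0,0,0],"twist":0}]'
$H '[{"gripper":100,"travel":[0,0,0.006],"twist":0},{"gripper":100,"travel":[0,0,0.006],"twist":0},{"gripper":100,"travel":[0,0,0.006],"twist":0},{"gripper":100,"travel":[0,0,0.006],"twist":0},{"gripper":100,"travel":[0,0,0],"twist":0}]'
$H '[{"gripper":100,"travel":[0,0,0.006],"twist":0},{"gripper":100,"travel":[0,0,0.006],"twist":0},{"gripper":100,"travel":[0,0,0.006],"twist":0},{"gripper":100,"travel":[0,0,0.0],"twist":0},{"gripper":100,"travel":[0,0,0],"twist":0}]'
python3 - <<'E'
from h import *
c=env.grab_frame("scene");crop(c,(287,215),50,6,"pics/s8.png")
E
```

```text
time_s: 13.87
ee_pos: [542.4, -12.5, 415.2]
ee_rot: [-179.9, -0.4, 159.8]
force: [-1.3, 0.1, 0.1]
gripper_width: 91.1
time_s: 14.28
ee_pos: [543.8, -12.7, 396.4]
ee_rot: [180.0, 0.2, 159.9]
force: [1.1, -0.7, 0.9]
gripper_width: 91.1
time_s: 14.7
ee_pos: [543.8, -12.7, 378.2]
ee_rot: [180.0, 0.2, 159.9]
force: [2.2, -0.2, 3.3]
gripper_width: 91.5
```

View pics/s8.png

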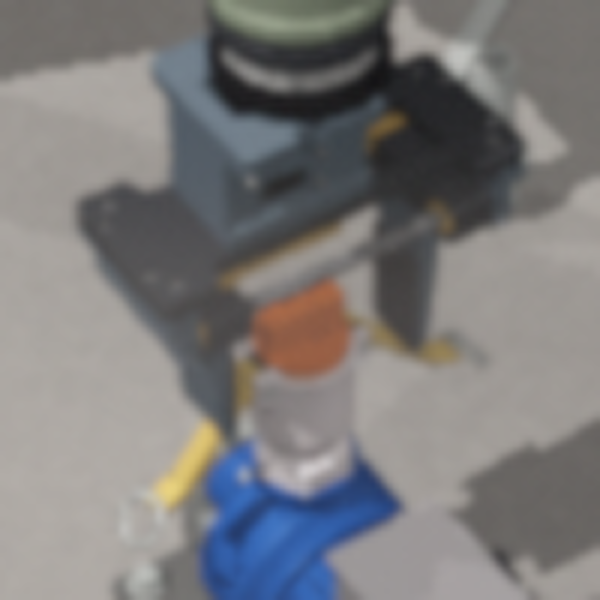

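Both fingers press their arms down together; the plug is clear between them. Go on down.

```bash
H="python3 -m handwheel"
$H '[{"gripper":100,"travel":[0,0,0.005],"twist":0},{"gripper":100,"travel":[0,0,0.005],"twist":0},{"gripper":100,"travel":[0,0,0.005],"twist":0},{"gripper":100,"travel":[0,0,0.0],"twist":0},{"gripper":100,"travel":[0,0,0],"twist":0}]'
$H '[{"gripper":100,"travel":[0,0,0.004],"twist":0},{"gripper":100,"travel":[0,0,0.003],"twist":0},{"gripper":100,"travel":[0,0,0],"twist":0},{"gripper":100,"travel":[0,0,0],"twist":0}]'
```

```text
time_s: 15.17
ee_pos: [543.2, -12.5, 361.6]
ee_rot: [-180.0, -0.0, 159.9]
force: [1.2, -0.2, 0.6]
gripper_width: 91.1
time_s: 15.5
ee_pos: [543.2, -12.5, 354.6]
ee_rot: [-180.0, -0.0, 159.9]
force: [0.7, -0.5, 0.3]
gripper_width: 91.0
```

Now squeeze both arms home.

```bash
H="python3 -m handwheel"
$H '[{"gripper":80,"travel":[0,0,0],"twist":0},{"gripper":75,"travel":[0,0,0],"twist":0},{"gripper":70,"travel":[0,0,0],"twist":0},{"gripper":68,"travel":[0,0,0],"twist":0},{"gripper":66,"travel":[0,0,0],"twist":0}]' 40
$H '[{"gripper":60,"travel":[0,0,0],"twist":0},{"gripper":60,"travel":[0,0,0],"twist":0},{"gripper":60,"travel":[0,0,0],"twist":0},{"gripper":60,"travel":[0,0,0],"twist":0},{"gripper":60,"travel":[0,0,0],"twist":0}]'
$H '[{"gripper":60,"travel":[0,0,0],"twist":0},{"gripper":60,"travel":[0,0,0],"twist":0},{"gripper":60,"travel":[0,0,0],"twist":0},{"gripper":60,"travel":[0,0,0],"twist":0},{"gripper":60,"travel":[0,0,0],"twist":0}]'
```

```text
time_s: 15.92
ee_pos: [542.6, -13.2, 353.8]
ee_rot: [-179.8, -0.2, 159.9]
force: [-0.3, -5.8, -7.8]
gripper_width: 63.2
time_s: 16.33
ee_pos: [542.6, -13.3, 353.7]
ee_rot: [-179.8, -0.2, 159.9]
force: [-1.0, -5.3, -9.6]
gripper_width: 63.3
time_s: 16.75
ee_pos: [542.6, -13.3, 353.8]
ee_rot: [-179.8, -0.2, 159.9]
force: [-1.0, -6.1, -9.0]
gripper_width: 63.1
```

Width 63 mm matches the 64 mm stated for both arms home. Open, lift straight out and check.

```bash
H="python3 -m handwheel"
$H '[{"gripper":100,"travel":[0,0,0],"twist":0},{"gripper":100,"travel":[0,0,0],"twist":0},{"gripper":100,"travel":[0,0,0],"twist":0},{"gripper":100,"travel":[0,0,0],"twist":0},{"gripper":100,"travel":[0,0,0],"twist":0}]'
$H '[{"gripper":100,"travel":[0,0,-0.02],"twist":0},{"gripper":100,"travel":[0,0,-0.035],"twist":0},{"gripper":100,"travel":[0,0,-0.035],"twist":0},{"gripper":100,"travel":[0,0,-0.035],"twist":0},{"gripper":100,"travel":[0,0,-0.035],"twist":0}]'
$H '[{"gripper":100,"travel":[0,0,-0.02],"twist":0},{"gripper":100,"travel":[0,0,0],"twist":0},{"gripper":100,"travel":[0,0,0],"twist":0}]'
python3 - <<'E'
from h import *
c=env.grab_frame("scene");f=env.grab_frame("wrist");s=env.state();print(s["time_s"],s["ee_pos"],s["force"])
a=crop(c,(287,225),40,7,None);b=cv2.cvtColor(f["frame"],cv2.COLOR_RGB2BGR)[140:260,190:370];b=cv2.resize(b,None,fx=3,fy=3)
o=np.zeros((920,560,3),np.uint8);o[:560,:560]=a;o[560:,:540]=b;cv2.imwrite("pics/s9.png",cv2.resize(o,None,fx=.65,fy=.65))
E
```

```text
time_s: 17.17
ee_pos: [543.4, -12.3, 355.7]
ee_rot: [179.9, 0.1, 159.9]
force: [0.3, -0.4, 0.2]
gripper_width: 90.9
time_s: 17.58
ee_pos: [542.8, -12.4, 517.2]
ee_rot: [180.0, 0.0, 159.9]
force: [0.0, 0.2, -1.3]
gripper_width: 91.2
time_s: 17.83
ee_pos: [543.0, -12.4, 536.3]
ee_rot: [179.9, 0.2, 159.9]
force: [-0.1, -0.2, -0.8]
gripper_width: 91.5
17.9333 [543.07496937 -12.45724052 533.72529071] [-0.39692273 -0.35809238 -0.23792291]
```

View pics/s9.png

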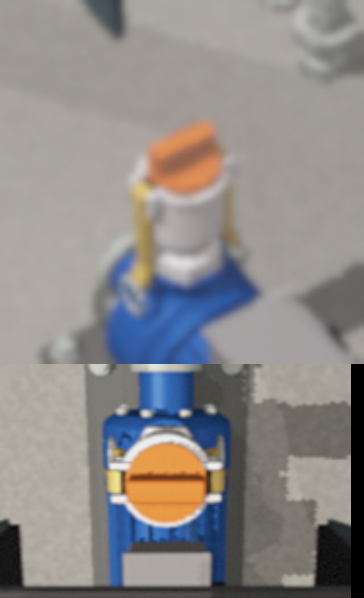

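```bash
python3 -c "
from workcell import env
print(env.job_done(), env.state()['time_s'])"
```

```text
the job is handed in; nothing more can be done
the job is handed in; nothing more can be done
```

The orange plug is in the pump's coupler, both cam arms are down against its sides, and the job is handed in. It used about 18 s of the 51 s allowed.

- **Plug:** I gripped it by the rib and lowered it until the gasket pushed back with about 6 N. By the tool height its underside was then about 30 mm below the rim. I did not measure its depth again after the cams closed.
- **Cam arms:** I spread the gripper jaws across the coupler and pushed both arms down together from above. I then squeezed both home at 40 N. The jaws stopped at 63 mm, against the 64 mm given for both arms home, so both arms were home then. I did not measure the arm angles after letting go.
- **Last pictures:** After I opened and lifted clear, the scene and wrist pictures showed the plug upright and centred, with both arms hanging evenly at the coupler's sides. The wrist force was near zero.

During the squeeze there was about 6 N sideways and 9 N downward on the wrist, which fits the jaws being roughly 1 mm off centre. The three camera estimates of the coupler mouth differed by about 2 mm, and the plug still went in without resistance. I saw no contact with the other things on the bench, but I did not re-measure their positions.

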